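# Feel along the wheels of a flow lane

## Task

Check that all the wheels of the short flow lane on the bench turn: run the fingertips lightly along the tops of both rows of wheels, one row after the other, each from the open end towards the stop plate, so that every wheel rolls in the direction cartons travel, towards the stop. Only touch the lane: do not roll wheels the wrong way, press hard, shift or lift the lane, or disturb anything else on the bench. Finish with the hand clear.

Things in the scene. Friction and masses are not known exactly. Their poses are not given: they have to be found in the camera images.
- lane: Carton-flow lane, loose, ~1.6 kg, any yaw: 2 U channels 290 x 40 mm, side walls 44 mm high, each with a row of 5 free grey wheels (diameter 42, width 24, tops 56 mm above bench) at x = -96, -48, 0, 48, 96 mm; rows at y = +55 (left), -55 mm (right). Upright stop plate across one end, other end open. Origin: lane's middle at bench height; x: from open end to stop plate; y: to left row; z up.
- stop_top (a point): Middle of the top edge of the upright steel stop plate at one end of the lane: plate 170 mm wide, 3 mm thick, top 86 mm above the bench, its wheel-side face at lane x = +145 mm.
- left_start (a point): Top of the first wheel (nearest the open end) of the left row, 56 mm above the bench; axes as the lane's.
- left_finish (a point): Top of the last wheel (nearest the stop plate) of the left row, 56 mm above the bench; its centre is 49 mm short of the stop plate. Axes as the lane's.
- left_1 (a joint): Turn (rad) of wheel 1 of the left row, counted from the open end; 0 at the start, grows when its top rolls towards the stop plate (10 mm of rolling is 0.48 rad). The wheel turns freely either way with slight friction (0.1 N at the rim) and stays where it is left; it does not spring down.
- left_2 (a joint): Turn (rad) of wheel 2 of the left row, counted from the open end; 0 at the start, grows when its top rolls towards the stop plate (10 mm of rolling is 0.48 rad). The wheel turns freely either way with slight friction (0.1 N at the rim) and stays where it is left; it does not spring down.
- left_3 (a joint): Turn (rad) of wheel 3 of the left row, counted from the open end; 0 at the start, grows when its top rolls towards the stop plate (10 mm of rolling is 0.48 rad). The wheel turns freely either way with slight friction (0.1 N at the rim) and stays where it is left; it does not spring down.
- left_4 (a joint): Turn (rad) of wheel 4 of the left row, counted from the open end; 0 at the start, grows when its top rolls towards the stop plate (10 mm of rolling is 0.48 rad). The wheel turns freely either way with slight friction (0.1 N at the rim) and stays where it is left; it does not spring down.
- left_5 (a joint): Turn (rad) of wheel 5 of the left row, counted from the open end; 0 at the start, grows when its top rolls towards the stop plate (10 mm of rolling is 0.48 rad). The wheel turns freely either way with slight friction (0.1 N at the rim) and stays where it is left; it does not spring down.
- right_start (a point): Top of the first wheel (nearest the open end) of the right row, 56 mm above the bench; axes as the lane's.
- right_finish (a point): Top of the last wheel (nearest the stop plate) of the right row, 56 mm above the bench; its centre is 49 mm short of the stop plate. Axes as the lane's.
- right_1 (a joint): Turn (rad) of wheel 1 of the right row, counted from the open end; 0 at the start, grows when its top rolls towards the stop plate (10 mm of rolling is 0.48 rad). The wheel turns freely either way with slight friction (0.1 N at the rim) and stays where it is left; it does not spring down.
- right_2 (a joint): Turn (rad) of wheel 2 of the right row, counted from the open end; 0 at the start, grows when its top rolls towards the stop plate (10 mm of rolling is 0.48 rad). The wheel turns freely either way with slight friction (0.1 N at the rim) and stays where it is left; it does not spring down.
- right_3 (a joint): Turn (rad) of wheel 3 of the right row, counted from the open end; 0 at the start, grows when its top rolls towards the stop plate (10 mm of rolling is 0.48 rad). The wheel turns freely either way with slight friction (0.1 N at the rim) and stays where it is left; it does not spring down.
- right_4 (a joint): Turn (rad) of wheel 4 of the right row, counted from the open end; 0 at the start, grows when its top rolls towards the stop plate (10 mm of rolling is 0.48 rad). The wheel turns freely either way with slight friction (0.1 N at the rim) and stays where it is left; it does not spring down.
- right_5 (a joint): Turn (rad) of wheel 5 of the right row, counted from the open end; 0 at the start, grows when its top rolls towards the stop plate (10 mm of rolling is 0.48 rad). The wheel turns freely either way with slight friction (0.1 N at the rim) and stays where it is left; it does not spring down.
- spare_wheel: Loose spare wheel standing on its flat side on the bench between the two channels, 42 mm diameter, 24 mm high. Origin: centre of underside. Not part of the job.
- wrench: Steel open-ended wrench 150 mm long lying beside the lane's left channel. Origin: under its middle, x along it. Not part of the job.
- tape_measure: Yellow tape measure, 62 x 60 x 34 mm, lying beside the lane's right channel. Origin: centre of underside. Not part of the job.
- spray_can: Upright grey can, 66 mm diameter, 190 mm high. Origin: centre of underside. Not part of the job.
- grease_jar: Squat jar, 68 mm diameter, 85 mm high. Origin: centre of underside. Not part of the job.
- tumbler: Drinking glass, 72 mm diameter, 110 mm high. Origin: centre of underside. Not part of the job.
- wheel_tray: Black open tray of spare wheels, 150 x 100 x 35 mm. Origin: centre of underside. Not part of the job.

How it is judged:
On the way, in this order (a step that is already met when the one before it is completed fails the run):
1. the fingertips have rolled every wheel of one row (either one) towards the stop ((value of joint each of left_1, left_2, left_3, left_4, left_5 above 0.25 rad or value of joint each of right_1, right_2, right_3, right_4, right_5 above 0.25 rad) and contact force between the fingers and lane above 0.05 N).
2. the fingertips have rolled every wheel of both rows towards the stop (value of joint each of left_1, left_2, left_3, left_4, left_5, right_1, right_2, right_3, right_4, right_5 above 0.25 rad and contact force between the fingers and lane above 0.05 N).
At the end, for the whole second after the job is handed in: Each of the ten wheels has turned more than 0.25 rad (5 mm of rolling) towards the stop plate from its start; the lane lies flat and at rest, its row ends within 20 mm of where they were; every other thing is within 20 mm of where it was (value of joint each of left_1, left_2, left_3, left_4, left_5, right_1, right_2, right_3, right_4, right_5 above 0.25 rad and distance of each of left_start, left_finish, right_start, right_finish, spare_wheel, wrench, tape_measure, spray_can, grease_jar, tumbler, wheel_tray from where it was at the start of the episode below 0.02 m and linear speed of lane below 0.02 m/s and angle between lane's own z axis and vertical below 0.05 rad); the robot touches nothing.
It fails at once if a wheel was rolled the wrong way (more than 0.25 rad away from the stop) (value of joint any of left_1, left_2, left_3, left_4, left_5, right_1, right_2, right_3, right_4, right_5 below -0.25 rad).
It fails at once if a row was begun at the stop end: its last wheel was rolled (over 0.25 rad) before its first (still under 0.1 rad) ((value of joint left_5 above 0.25 rad and value of joint left_1 below 0.1 rad) or (value of joint right_5 above 0.25 rad and value of joint right_1 below 0.1 rad)).
It fails at once if the lane was pressed or bumped with more than 35 N (contact force between the fingers and lane above 35 N).
It fails at once if the lane was lifted, tipped or shifted (more than 8 mm up, 0.08 rad, or 20 mm along) (height (world z) of lane above 0.008 m or angle between lane's own z axis and vertical above 0.08 rad or distance of any of left_start, left_finish, right_start, right_finish from where it was at the start of the episode above 0.02 m).
It fails at once if another thing on the bench was moved more than 20 mm or lifted (distance of any of spare_wheel, wrench, tape_measure, spray_can, grease_jar, tumbler, wheel_tray from where it was at the start of the episode above 0.02 m).
It also fails if it takes over 53 s, if anything falls off the work surface, if the arm or the gripper's body presses on something with over 40 N, if the wrist force passes 120 N, or if a joint passes its speed limit or range.

## Robot

A 7-joint arm with a two-finger parallel gripper is mounted at the origin on the work surface. World frame = base frame: x ahead of the robot, y to its left, z up, the work surface at z = 0. Lengths are in m, angles in rad, forces in N, time in s.
With the tool pointing down it reaches from about 0.425 to 0.975 m from the base axis. Payload 16.7 kg.
Tool frame: the origin (TCP) lies on the mounting face of the last link; the fingertips stand 173 mm ahead of it and the grasp point (between the pads) lies grip_point_offset ahead of it (grip_point_offset is the distance from the TCP to the grasp point, in m); z points along the fingers, y is the line along which they close (so a half turn about z gives the same grasp; the last joint's range is limited). The gripper opens to 85 mm and grips with 20 to 120 N. Pads are 22 mm wide; open, the fingers measure 114 mm over their backs; the gripper's body (76 mm by 85 mm) begins 54 mm behind the grasp point. The pads swing forward as they close: fully open they stand 13 mm farther back than shut.
Start: joints at [-1.452, 0.426, 0.074, 1.606, -0.034, 1.111, -0.067], TCP at [0.179, 0.651, 0.405] pointing down, gripper open.
Joint ranges: [-2.85, 2.85], [-0.5, 2.14], [-1.23, 1.37], [0.21, 2.46], [-1.02, 4.16], [0.16, 2.05], [-2.73, 2.73]. Speed limits (rad/s): [1.89, 1.89, 2.39, 2.39, 3.01, 3.01, 3.01].

## Interface

Orientations are given as a 3x3 rotation matrix whose columns are the frame's x, y, z axes.
In Python, from bench import * gives the robot as it stands. Calls block until the motion is done:
- goto(position, orientation): joint-space move of the TCP to a pose.
- move_linear(position, frame=None, rate=0.15): straight line of the TCP; frame=None keeps the orientation; rate is the mean speed in m/s.
- move_joints(angles): joint-space move.
- ungrasp() and grasp(strength=None): open the fingers fully, or close them until they stop; strength is the grip in N (None keeps the last).
- hold(seconds).
- inverse_kinematics(position, orientation): joint angles nearest the present ones, or None.
- capture(name): name is "scene" or "top"; returns a dict with "img" (480x640x3 uint8, red, green, blue), "fx", "fy", "cx", "cy" (pixels), "origin" and "attitude" of the camera in the world. Camera axes: x right, y down, z forward; pixel columns grow to the right and rows downward; lengths in m; the calibration is good to about 2 mm. A picture is of the moment at which its call begins. There is no depth.
A pose or a line that the arm cannot do raises Unreachable and nothing moves.
- hand_in(): hands the job in; it is judged then, once.
Readings, each from a call of its own:
- read_clock(): time.
- read_joint_positions(): joint angles.
- read_joint_velocities(): joint speeds.
- read_effort(): joint torques, N m.
- read_eef_pos(): TCP position.
- read_tcp_rot(): TCP orientation.
- read_contact_force(): force on the tool from outside, world axes, zero at the start.
- read_torque(): the same for the moment, N m.
- read_width(): finger opening in m.
- read_gripper_force(): force on a finger pad.
Only numpy, scipy, OpenCV 4.12 (cv2) and the standard library are available. Lean on these libraries where they do the work, as an engineer would, in place of code of your own. Each camera call takes 0.05 s, during which the arm holds its last target. There are 200 camera calls.

## Working session

There is one attempt and no reset: what is moved stays moved. The work goes in short steps, each a Python script; the robot and the scene stay as the last script left them, time stands still between calls to the robot, and variables do not carry over. Pictures are saved under pics/ and viewed, at most 10 in all, crops included, and the job is handed in when it is done.

```bash
mkdir -p pics
python3 - <<'E'
from bench import *
import cv2
for n in ("scene","top"):
    c=capture(n); cv2.imwrite(f"pics/{n}1.png",c["img"][:,:,::-1])
    print(n,c["fx"],c["fy"],c["cx"],c["cy"],c["origin"],c["attitude"])
print(grip_point_offset,read_clock(),read_width(),read_eef_pos(),read_tcp_rot())
E
```

```text
scene 606.024087938547 606.024087938547 318.9580843582489 232.82994786836366 [ 1.18116258 -0.38051188  1.19874252] [[ 0.50377873  0.72810741 -0.46482964]
 [ 0.86368694 -0.41466731  0.28652382]
 [ 0.01587046 -0.54581189 -0.83775743]]
top 571.285230877087 571.285230877087 318.0990003216174 237.02696169418837 [0.37103198 0.00469218 1.22158186] [[ 0.02384565 -0.98660125  0.16139816]
 [-0.99942764 -0.02740106 -0.01983862]
 [ 0.02399529 -0.16083272 -0.98668995]]
0.1547 0.1 0.08525715140036061 [0.17920714 0.65061617 0.40409173] [[-9.64090030e-01  2.65575509e-01 -2.49661744e-04]
 [ 2.65575621e-01  9.64089399e-01 -1.10450878e-03]
 [-5.26342393e-05 -1.13114997e-03 -9.99999359e-01]]
```

View pics/top1.png

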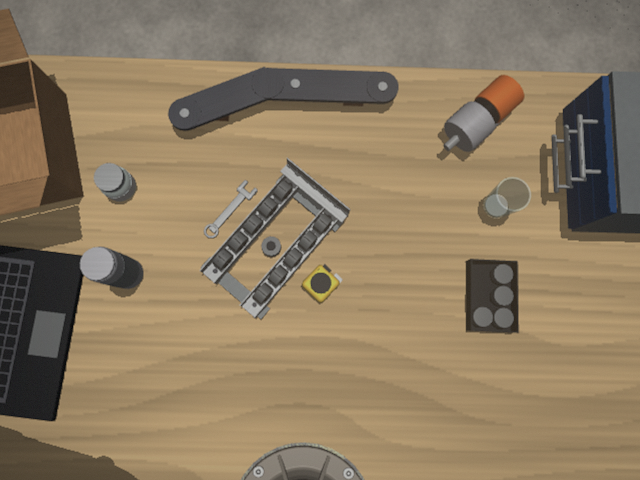

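View pics/scene1.png

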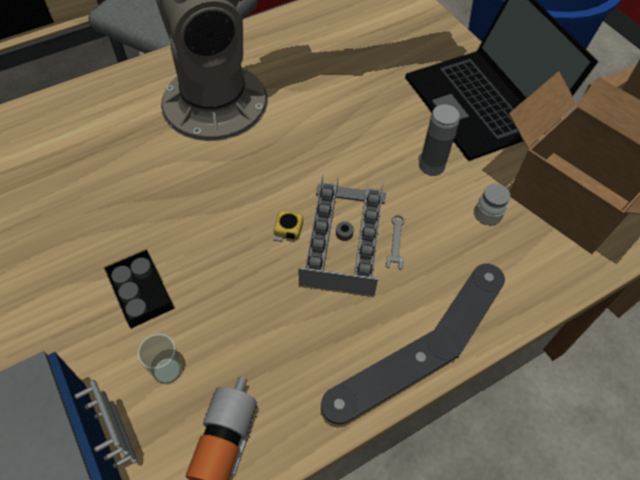

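The top view shows the lane with its stop plate at the upper right (288,162)-(347,215) and its open end at the lower left (about 230,290). The wrench is by the left row, the tape by the right row, and the arm is out of both views. I'll zoom in.

Run:
```python
import cv2
a=cv2.imread("pics/top1.png")[150:330,190:370]; b=cv2.imread("pics/scene1.png")[170:305,265:415]
cv2.imwrite("pics/topz.png",cv2.resize(a[:, :],None,fx=3.3,fy=3.3,interpolation=cv2.INTER_CUBIC))
cv2.imwrite("pics/scenez.png",cv2.resize(b,None,fx=4,fy=4,interpolation=cv2.INTER_CUBIC))
```

```text
(no output)
```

View pics/topz.png

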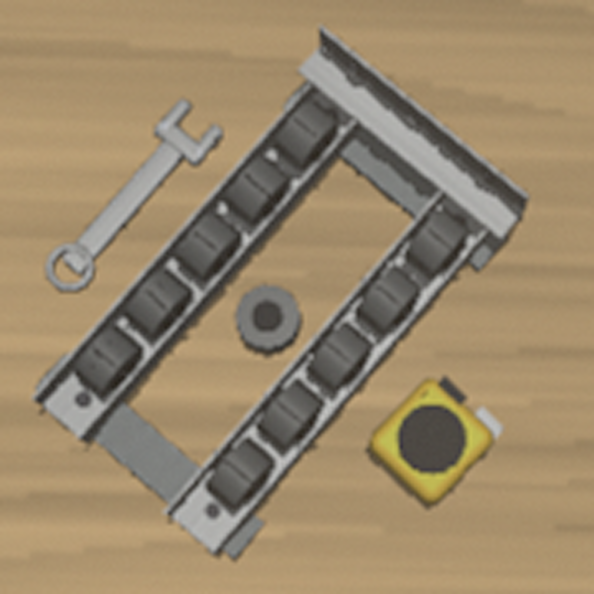

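View pics/scenez.png

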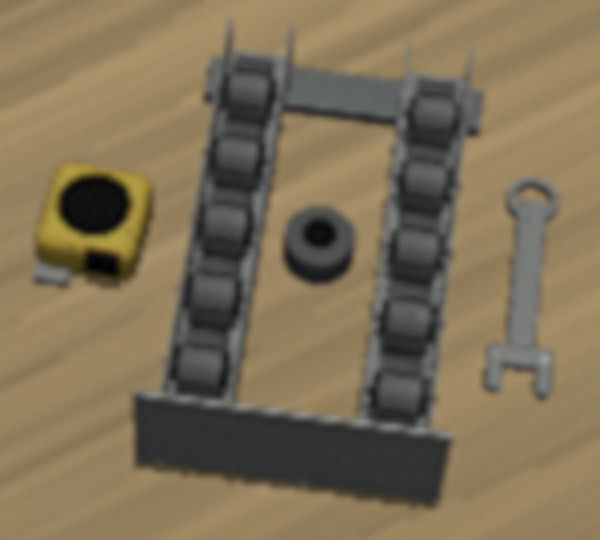

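```bash
cat > h.py <<'E'
import numpy as np
def cast(c,uv,z):
    d=np.c_[(uv[:,0]-c["cx"])/c["fx"],(uv[:,1]-c["cy"])/c["fy"],np.ones(len(uv))]@np.array(c["attitude"]).T
    o=np.array(c["origin"]); return (o+d*((z-o[2])/d[:,2])[:,None])[:,:2]
L=np.array([[x,y] for y in(.055,-.055) for x in(-.096,-.048,0,.048,.096)])
def fit(P):
    a=(P-P.mean(0))@[1,1j]; b=L@[1,1j]; k=(a*b.conj()).sum()
    yaw=np.angle(k); r=abs(a-b*np.exp(1j*yaw)).max()
    return P.mean(0),yaw,abs(k)/(abs(b)**2).sum(),r
E
python3 - <<'E'
from bench import *
from h import *
T=np.array([(109,363),(159,304),(208,248),(257,190),(305,132),(239,476),(290,415),(338,357),(388,300),(438,241)])/3.3+[190,150]
S=np.array([(437,113),(427,183),(417,251),(408,323),(398,392),(249,92),(238,158),(225,226),(213,298),(200,367)])/4+[265,170]
ct,cs=capture("top"),capture("scene")
for z in(.045,.05,.056): print(z,fit(cast(ct,T,z)),fit(cast(cs,S,z)))
E=np.array([(320,30),(525,200)])/3.3+[190,150]; p=cast(ct,E,.086); print(p,p.mean(0))
E=np.array([(137,396),(450,436)])/4+[265,170]; p=cast(cs,E,.086); print(p,p.mean(0))
print(cast(ct,np.array([[101,172],[98,263],[514,194.],[240,185],[321,283]]),.1))
E
```

```text
0.045 (array([0.55159076, 0.07495837]), np.float64(-0.6688502720901108), np.float64(0.9974260148271562), np.float64(0.0014643897074508075)) (array([0.56278354, 0.0711184 ]), np.float64(-0.6767755192323857), np.float64(1.0027612891619213), np.float64(0.0029191812983510182))
0.05 (array([0.55082345, 0.07465977]), np.float64(-0.6688502720901109), np.float64(0.9931873551476654), np.float64(0.0018521049605895532)) (array([0.56546342, 0.06916116]), np.float64(-0.6767755192323853), np.float64(0.9984155999352603), np.float64(0.0026861564212579013))
0.056 (array([0.54990269, 0.07430145]), np.float64(-0.668850272090111), np.float64(0.9881009635322765), np.float64(0.002354744495298185)) (array([0.56867928, 0.06681247]), np.float64(-0.6767755192323855), np.float64(0.9932007728632674), np.float64(0.003247328714387311))
[[ 0.7174386   0.04978163]
 [ 0.61293058 -0.07983028]] [ 0.66518459 -0.01502432]
[[ 0.62181253 -0.08191404]
 [ 0.72393327  0.0484121 ]] [ 0.6728729  -0.01675097]
[[ 0.67467548  0.42129044]
 [ 0.49105096  0.41158763]
 [ 0.65409109 -0.41370826]
 [ 0.65620814  0.14186631]
 [ 0.4631864  -0.02573864]]
```

The wheels and the plate edge give the lane at about (0.555, 0.074) with yaw −0.672. I'll close the fingers, go above the first left wheel and touch down gently, watching the force.

```bash
cat >> h.py <<'E'
from bench import *
C=np.array([.5555,.0735]); Y=-.672
X=np.array([np.cos(Y),np.sin(Y)]); N=np.array([-X[1],X[0]])
a=Y+np.pi; R=np.array([[np.cos(a),np.sin(a),0],[np.sin(a),-np.cos(a),0],[0,0,-1]])
def at(x,y,z): return np.r_[C+x*X+y*N,z]
def touch(z,zmin,F0,lim=1.0,step=.001):
    while z>zmin:
        z-=step; p=read_eef_pos(); move_linear([p[0],p[1],z],rate=.02)
        f=np.array(read_contact_force())-F0
        if f[2]>lim: break
    return z,f
E
python3 - <<'E'
from h import *
for x in(-.096,.12):
  for y in(.055,-.055):
    for z in(.23,.42): print(x,y,z,inverse_kinematics(at(x,y,z),R) is not None)
grasp(20)
move_linear(at(-.096,.055,.42),R,rate=.3); print(read_clock())
move_linear(at(-.096,.055,.262),rate=.15); hold(.2)
F0=np.array(read_contact_force()); print(read_clock(),F0,read_eef_pos(),read_width())
move_linear(at(-.096,.055,.240),rate=.04); hold(.1); print(read_contact_force(),read_clock())
print(touch(.240,.222,F0),read_eef_pos(),read_clock())
import cv2
cv2.imwrite("pics/t2.png",cv2.resize(capture("top")["img"][130:350,170:390,::-1],None,fx=2.5,fy=2.5))
E
```

```text
-0.096 0.055 0.23 True
-0.096 0.055 0.42 True
-0.096 -0.055 0.23 True
-0.096 -0.055 0.42 True
0.12 0.055 0.23 True
0.12 0.055 0.42 True
0.12 -0.055 0.23 True
0.12 -0.055 0.42 True
3.05
4.45 [ 0.05524426 -0.09613643  0.33395898] [0.51476592 0.17640236 0.26263173] 0.00035412631257433416
[-0.30833607 -0.42418089 -1.02427532] 5.25
(0.22899999999999998, array([-1.665645  , -1.50513561,  5.87619877])) [0.51469819 0.1761258  0.22933548] 8.0
```

View pics/t2.png

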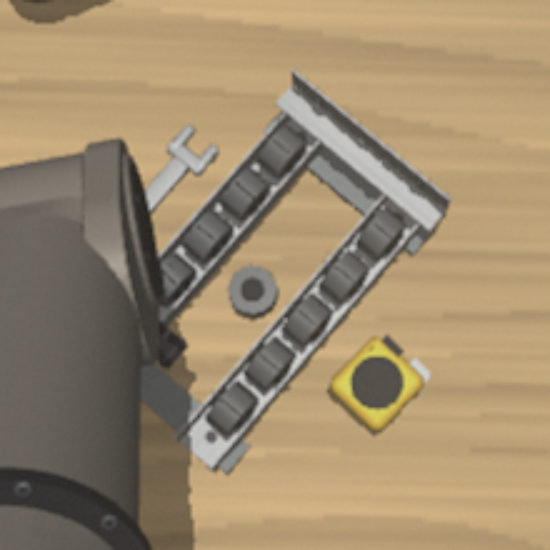

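Contact came at TCP z ≈ 0.229, which is the predicted height, with about 5 N, and the lane hasn't moved. Next I'll drag along the left row in short steps and watch the force.

```bash
cat >> h.py <<'E'
def sweep(y,z,F0,x0=-.096,x1=.110,step=.008):
    fs=[];x=x0
    while x<x1:
        x+=step; move_linear(at(x,y,z),rate=.04)
        f=np.array(read_contact_force())-F0; fs.append((round(x*1e3),*f.round(1)))
        if f[2]>10: z+=.0004
        elif f[2]<2.5: z-=.0002
        z=max(z,.2275)
        if np.linalg.norm(f)>20: print("STOP"); break
    print(*fs,sep="\n"); print(z,read_clock())
    return x
E
python3 - <<'E'
from h import *
F0=np.array([-.1,-.25,-.3])
x=sweep(.055,.2288,F0)
move_linear(at(x,.055,.27),rate=.15); print(read_clock(),read_contact_force())
E
```

```text
(-88, np.float64(-0.5), np.float64(-1.6), np.float64(8.6))
(-80, np.float64(0.1), np.float64(0.5), np.float64(0.9))
(-72, np.float64(-0.8), np.float64(0.3), np.float64(0.0))
(-64, np.float64(-0.3), np.float64(0.3), np.float64(1.9))
(-56, np.float64(-1.7), np.float64(-3.8), np.float64(18.5))
(-48, np.float64(-1.9), np.float64(-2.3), np.float64(13.1))
(-40, np.float64(-0.5), np.float64(-1.2), np.float64(6.6))
(-32, np.float64(0.0), np.float64(0.3), np.float64(-0.1))
(-24, np.float64(-0.7), np.float64(-0.7), np.float64(0.7))
(-16, np.float64(-0.1), np.float64(1.4), np.float64(0.5))
(-8, np.float64(-1.4), np.float64(-2.5), np.float64(14.1))
(0, np.float64(-0.9), np.float64(-1.7), np.float64(10.5))
(8, np.float64(0.6), np.float64(-1.1), np.float64(4.4))
(16, np.float64(0.6), np.float64(0.3), np.float64(0.1))
(24, np.float64(-0.1), np.float64(1.1), np.float64(0.3))
(32, np.float64(-0.0), np.float64(-0.0), np.float64(-0.2))
(40, np.float64(-1.3), np.float64(-2.8), np.float64(10.7))
(48, np.float64(-1.1), np.float64(-1.1), np.float64(8.5))
(56, np.float64(-0.6), np.float64(-2.0), np.float64(7.0))
(64, np.float64(0.8), np.float64(0.5), np.float64(0.4))
(72, np.float64(-0.3), np.float64(-0.6), np.float64(0.2))
(80, np.float64(0.5), np.float64(2.2), np.float64(0.7))
(88, np.float64(-0.4), np.float64(-1.4), np.float64(12.5))
(96, np.float64(-0.1), np.float64(0.4), np.float64(9.5))
(104, np.float64(0.5), np.float64(-0.5), np.float64(7.5))
(112, np.float64(-0.8), np.float64(-0.1), np.float64(-0.8))
0.2286 17.15
17.575 [ 0.27181122  0.79560934 -0.76357831]
```

Every left wheel showed contact over about 16 mm at 7–18 N. For the right row I'll hold a constant height.

```bash
sed -i 's/elif f\[2\]<2.5: z-=.0002/elif False: pass/; s/f\[2\]>10: z+=.0004/f[2]>10: z+=.0002/' h.py
python3 - <<'E'
from h import *
import cv2
move_linear(at(.112,.055,.30),rate=.15)
move_linear(at(-.098,-.055,.30),rate=.2)
cv2.imwrite("pics/t3.png",cv2.resize(capture("scene")["img"][150:320,250:430,::-1],None,fx=3.3,fy=3.3))
move_linear(at(-.098,-.055,.236),rate=.12); hold(.1)
F0=np.mean([read_contact_force() for _ in range(5)],0)
F0=np.array([0,0,-.3])
print(touch(.2320,.2282,F0,2.5),read_clock())
x=sweep(-.055,.2289,F0,-.098)
move_linear(at(x,-.055,.30),rate=.15)
move_linear([.35,.45,.40],rate=.25); print(read_clock(),read_contact_force())
cv2.imwrite("pics/t4.png",capture("top")["img"][:,:,::-1])
E
```

```text
(0.229, array([-1.4402224 , -2.1053091 ,  9.26266052])) 20.9917
(-90, np.float64(0.3), np.float64(-1.5), np.float64(8.1))
(-82, np.float64(-0.3), np.float64(-0.1), np.float64(0.5))
(-74, np.float64(-0.4), np.float64(-0.0), np.float64(-0.3))
(-66, np.float64(-0.3), np.float64(-0.7), np.float64(-0.1))
(-58, np.float64(-1.4), np.float64(-2.1), np.float64(10.1))
(-50, np.float64(-1.0), np.float64(-1.9), np.float64(9.0))
(-42, np.float64(-1.0), np.float64(-2.0), np.float64(6.7))
(-34, np.float64(-0.1), np.float64(0.0), np.float64(0.6))
(-26, np.float64(0.0), np.float64(-0.9), np.float64(0.1))
(-18, np.float64(-0.3), np.float64(0.4), np.float64(0.2))
(-10, np.float64(-0.8), np.float64(-0.9), np.float64(7.3))
(-2, np.float64(-2.5), np.float64(-1.9), np.float64(8.1))
(6, np.float64(-0.9), np.float64(-1.3), np.float64(7.7))
(14, np.float64(-0.2), np.float64(-0.4), np.float64(0.4))
(22, np.float64(0.1), np.float64(1.4), np.float64(0.5))
(30, np.float64(0.7), np.float64(-0.8), np.float64(0.3))
(38, np.float64(-0.7), np.float64(-0.6), np.float64(6.8))
(46, np.float64(-1.2), np.float64(-1.1), np.float64(7.9))
(54, np.float64(-1.0), np.float64(-1.0), np.float64(7.4))
(62, np.float64(0.9), np.float64(0.2), np.float64(0.8))
(70, np.float64(-0.1), np.float64(0.1), np.float64(0.8))
(78, np.float64(-0.3), np.float64(-0.9), np.float64(1.0))
(86, np.float64(-0.4), np.float64(-1.1), np.float64(6.2))
(94, np.float64(-0.5), np.float64(-0.4), np.float64(8.3))
(102, np.float64(-0.2), np.float64(-0.9), np.float64(7.9))
(110, np.float64(0.0), np.float64(-0.5), np.float64(0.5))
0.2291 30.0833
33.1 [ 0.29442134 -0.29227646 -0.68523944]
```

View pics/t3.png

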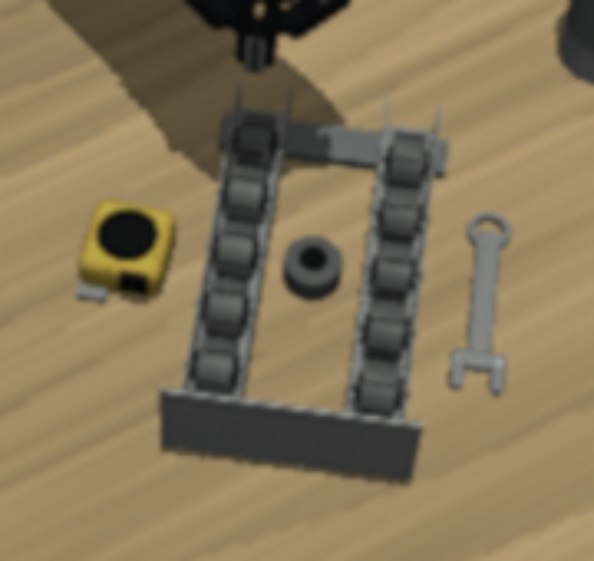

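View pics/t4.png

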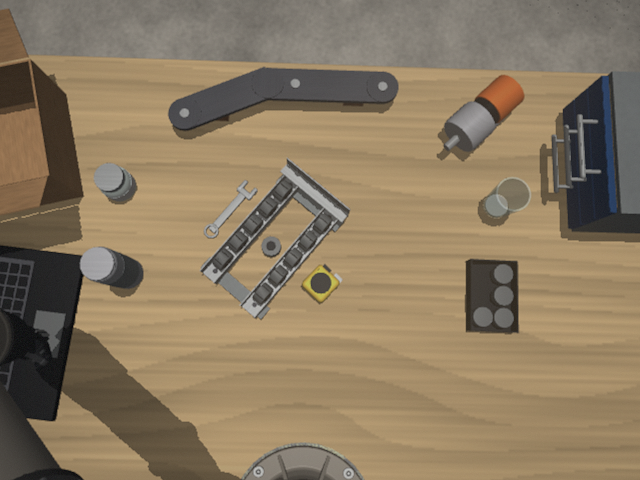

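The top view matches the first one: the lane and everything else are in place, and the hand is clear on the left. All ten wheels were contacted over at least 8 mm of forward travel, so I'm handing in.

```bash
python3 -c "
from bench import *
print(hand_in())"
```

```text
the job is handed in; nothing more can be done
None
```

I ran the closed fingertips along the tops of both rows, left then right, each from the open end to the stop, and handed the job in with the hand clear. The hand-in gave no verdict. Force readings showed contact on all ten wheels over at least 8 mm of forward travel (5 mm needed), peaking near 19 N; wheel turn wasn't measured directly, and the final top view shows nothing moved.

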